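# Heft the canisters, stock the roll-top bin

### The job

The canisters all look alike, so lift and heft each one, the one in the roll-top bin too, to feel how full it is: roll the bin's cover back, see that every canister that is more than half full stands upright in the bin and every one that is less than half full stands upright on the blue board to be refilled (one that is about half full may go to either), then roll the cover shut until it is fully home on its stop. Leave the other things on the counter where they are.

Things in the scene. Friction and masses are not known exactly. Their poses are not given: they have to be found in the camera images.
- bin: wooden roll-top bread bin, fixed, 408 mm wide (its y), 380 mm deep (x), 210 mm high; origin at the centre of its underside; its front faces its own -x, towards the robot. Half-disc side panels, 14 mm thick, radius 190 mm about point cover_axis. A fixed front board (x -182 to -170 mm) rises 64 mm above the counter. Rolled open, all from x = -170 to +15 mm is open from above; the rear stays roofed.
- bin_row (a point): point on the bin's flat floor (12 mm above the counter), 100 mm in front of the bin's origin (bin x = -100 mm), midway across: the middle of the row, along the bin's y, where canisters stand clear of the closing cover (inner radius 170 mm about cover_axis). Inside width 380 mm (bin y -190 to 190 mm); four canisters fit at 76 mm spacing. Its axes are the bin's.
- cover (a joint): slatted tambour cover of the bin, a curved shell on a circular track about cover_axis: 0 = closed, fully home on the front stop; 1.40 rad = fully back on the rear stop. It rises from the front and goes over the top to the back. Friction holds it wherever it is left; moving it by the handle takes about 2 to 6 N along the track. It may start slightly ajar.
- cover_handle (a point): middle of the cover's handle, a steel bar 12 mm in diameter, 150 mm long, parallel to the bin's y, standing 45 mm off the cover (a post 5 mm in from each end) near its front edge, 223 mm from the axis. Closed: 210 mm in front of and 76 mm above the axis (96 mm above the counter). Fully open: 39 mm behind and 220 mm above it.
- cover_axis (a point): point on the axis about which the cover turns, midway across the bin, 20 mm above the bin's origin; the axis runs along the bin's y.
- board: flat rimless blue enamelled board for canisters to be refilled, fixed, 160 mm (x) by 380 mm (y), its top 10 mm above the counter; origin at the centre of its underside, on the counter; its x points away from the robot. Four canisters fit in a row along y at 80 mm spacing.
- canister_1: closed stainless canister with twist cap, upright cylinder 64 mm in diameter, 75 mm tall (the cap is the top 19 mm, as wide as the body), heavy-bottomed; origin at the centre of its underside, z up. All look alike; it weighs 135 g empty, 300 g half full, 465 g full; contents unseen and firm. Starts inside the closed bin.
- canister_2: closed stainless canister with twist cap, upright cylinder 64 mm in diameter, 75 mm tall (the cap is the top 19 mm, as wide as the body), heavy-bottomed; origin at the centre of its underside, z up. All look alike; it weighs 135 g empty, 300 g half full, 465 g full; contents unseen and firm. Starts on the counter, nearer the robot than the board, or is absent.
- canister_3: closed stainless canister with twist cap, upright cylinder 64 mm in diameter, 75 mm tall (the cap is the top 19 mm, as wide as the body), heavy-bottomed; origin at the centre of its underside, z up. All look alike; it weighs 135 g empty, 300 g half full, 465 g full; contents unseen and firm. Starts on the counter, nearer the robot than the board, or is absent.
- canister_4: closed stainless canister with twist cap, upright cylinder 64 mm in diameter, 75 mm tall (the cap is the top 19 mm, as wide as the body), heavy-bottomed; origin at the centre of its underside, z up. All look alike; it weighs 135 g empty, 300 g half full, 465 g full; contents unseen and firm. Starts on the counter, nearer the robot than the board, or is absent.
- canister_5: closed stainless canister with twist cap, upright cylinder 64 mm in diameter, 75 mm tall (the cap is the top 19 mm, as wide as the body), heavy-bottomed; origin at the centre of its underside, z up. All look alike; it weighs 135 g empty, 300 g half full, 465 g full; contents unseen and firm. Starts on the counter, nearer the robot than the board, or is absent.
- mug: white enamelled mug, 80 mm across, 80 mm tall, handle at its y; bystander, origin at centre of underside
- salsa_dish: clay salsa dish, 104 mm across, 40 mm tall; bystander, origin at centre of underside
- funnel: green plastic funnel standing mouth down, 84 mm across, 92 mm tall; bystander, origin at centre of underside
- jar: amber glass jar with red cap, 60 mm across, 85 mm tall; bystander, origin at centre of underside
- sauce_bottle: amber sauce bottle, 48 mm across, 165 mm tall; bystander, origin at centre of underside
- wooden_spoon: wooden spoon 260 mm long lying on the counter at the left; bystander
Things that resemble listed ones, but are neither listed nor needed, are in the scene too. What is shaped like the canister_4 but yellow is not meant.

How it is judged (in metres and radians):
On the way, in this order (a step that is already met when the one before it is completed fails the run):
1. the cover of the bin has been rolled back (at least 1.2 rad of its 1.4) (value of joint cover above 1.2 rad), for 0.2 s.
2. the canister that was in the bin has been lifted off the bin's floor (by 15 mm or more) (z of canister_1 in the frame of bin above 0.027 m), for 0.2 s.
At the end, for the whole second after the job is handed in: Every canister present stands upright (within 7 degrees) and at rest, either on the floor of the bin, if it weighs more than 240 g, or on the board, if it weighs less than 360 g (so between 240 and 360 g either place will do); the cover is closed to within 0.04 rad (9 mm at the handle) (((x of canister_1 in the frame of bin between -0.15 and 0.15 m and y of canister_1 in the frame of bin between -0.18 and 0.18 m and z of canister_1 in the frame of bin between 0.004 and 0.022 m and angle between canister_1's own z axis and vertical below 0.12 rad and contact force between canister_1 and bin above 2.35 N) or (x of canister_1 in the frame of board between -0.08 and 0.08 m and y of canister_1 in the frame of board between -0.19 and 0.19 m and z of canister_1 in the frame of board between 0.003 and 0.018 m and angle between canister_1's own z axis and vertical below 0.12 rad and contact force between canister_1 and board between 0.5 and 3.53 N)) and ((x of canister_2 in the frame of bin between -0.15 and 0.15 m and y of canister_2 in the frame of bin between -0.18 and 0.18 m and z of canister_2 in the frame of bin between 0.004 and 0.022 m and angle between canister_2's own z axis and vertical below 0.12 rad and contact force between canister_2 and bin above 2.35 N) or (x of canister_2 in the frame of board between -0.08 and 0.08 m and y of canister_2 in the frame of board between -0.19 and 0.19 m and z of canister_2 in the frame of board between 0.003 and 0.018 m and angle between canister_2's own z axis and vertical below 0.12 rad and contact force between canister_2 and board between 0.5 and 3.53 N)) and ((x of canister_3 in the frame of bin between -0.15 and 0.15 m and y of canister_3 in the frame of bin between -0.18 and 0.18 m and z of canister_3 in the frame of bin between 0.004 and 0.022 m and angle between canister_3's own z axis and vertical below 0.12 rad and contact force between canister_3 and bin above 2.35 N) or (x of canister_3 in the frame of board between -0.08 and 0.08 m and y of canister_3 in the frame of board between -0.19 and 0.19 m and z of canister_3 in the frame of board between 0.003 and 0.018 m and angle between canister_3's own z axis and vertical below 0.12 rad and contact force between canister_3 and board between 0.5 and 3.53 N)) and ((x of canister_4 in the frame of bin between -0.15 and 0.15 m and y of canister_4 in the frame of bin between -0.18 and 0.18 m and z of canister_4 in the frame of bin between 0.004 and 0.022 m and angle between canister_4's own z axis and vertical below 0.12 rad and contact force between canister_4 and bin above 2.35 N) or (x of canister_4 in the frame of board between -0.08 and 0.08 m and y of canister_4 in the frame of board between -0.19 and 0.19 m and z of canister_4 in the frame of board between 0.003 and 0.018 m and angle between canister_4's own z axis and vertical below 0.12 rad and contact force between canister_4 and board between 0.5 and 3.53 N)) and ((x of canister_5 in the frame of bin between -0.15 and 0.15 m and y of canister_5 in the frame of bin between -0.18 and 0.18 m and z of canister_5 in the frame of bin between 0.004 and 0.022 m and angle between canister_5's own z axis and vertical below 0.12 rad and contact force between canister_5 and bin above 2.35 N) or (x of canister_5 in the frame of board between -0.08 and 0.08 m and y of canister_5 in the frame of board between -0.19 and 0.19 m and z of canister_5 in the frame of board between 0.003 and 0.018 m and angle between canister_5's own z axis and vertical below 0.12 rad and contact force between canister_5 and board between 0.5 and 3.53 N)) and value of joint cover below 0.04 rad and velocity of joint cover below 0.05 rad/s and linear speed of each of canister_1, canister_2, canister_3, canister_4, canister_5 below 0.02 m/s); the robot touches nothing.
It fails at once if a bystander (mug, salsa dish, funnel, jar, sauce bottle, wooden spoon) is pushed more than 4 cm from its place (distance of any of mug, salsa_dish, funnel, jar, sauce_bottle, wooden_spoon from where it was at the start of the episode above 0.04 m).
It fails at once if a bystander is knocked over (angle between any of mug, salsa_dish, funnel, jar, sauce_bottle's own z axis and vertical above 0.6 rad).
Of canister_2, canister_3, canister_4, canister_5 only 2 to 3 are there at a start; the rules pass over those that are not, and their reading is None.
At some moment in a run one of canister_2, canister_3, canister_4, canister_5 may be knocked a few centimetres aside while the robot is not near it.
It also fails if it takes over 210 s, if anything falls off the work surface, if the arm or the gripper's body presses on something with over 40 N, if the wrist force passes 120 N, or if a joint passes its speed limit or range.

### The arm

A 6-joint arm with a two-finger parallel gripper is mounted at the origin on the work surface. World frame = base frame: x ahead of the robot, y to its left, z up, the work surface at z = 0. Lengths are in mm, angles in rad, forces in N, time in s.
With the tool pointing down it reaches from about 250 to 725 mm from the base axis. Payload 9.7 kg.
Tool frame: the origin (TCP) lies midway between the tips of the shut fingers; the grasp point (between the pads) lies 19 mm behind it (bot.hold_point_z is the distance from the TCP to the grasp point, in mm); z points along the fingers, y is the line along which they close (so a half turn about z gives the same grasp; the last joint's range is limited). The gripper opens to 85 mm and grips with 20 to 120 N. Pads are 22 mm wide; open, the fingers measure 114 mm over their backs; the gripper's body (76 mm by 85 mm) begins 54 mm behind the grasp point. The pads swing forward as they close: fully open they stand 13 mm farther back than shut.
Start: joints at [1.12, 0.087, 0.176, 1.66, 0, 1.571], TCP at [239.624, 495.053, 231.284] pointing down, gripper open.
Joint ranges: [-3.13, 3.13], [-0.85, 1.81], [-1.15, 1.24], [-2.2, 2.28], [-1.44, 1.52], [-3.14, 3.14]. Speed limits (rad/s): [2.22, 2.22, 2.57, 3.14, 3.14, 3.14].

### API

Orientations are given as a rotation vector (axis times angle).
In Python, from bench import read_state, cams, bot gives the robot as it stands.
- The arm moves only by the tool jog_arm, never from a script. Its argument "deltas" is a list that holds one entry, the list of rows, each a list of 5 numbers: the shift along the tool's x, y, z as a fraction of full scale, then the turn about the tool's z as a fraction of full scale, then the opening, from -1 (shut) to 1 (fully open). In form: [[[tx, ty, tz, yaw, hand], ...]]. A call has 1 to 8 rows; each row shifts and turns the commanded pose from where the row before left it, along the tool's axes as they then stand; what a row does not reach is not made up. Full scale, the value 1, is 120 mm for a shift and 5 degrees for a turn. A row lasts 1/12 s, in which the tool goes at most 41.7 mm and 7.16 degrees, less where a joint would pass 70% of its speed; a pose out of reach is approached as far as the arm can. A call with a number of a shift or a turn outside -1 to 1 is refused whole. A call with a gripper value outside its range is refused whole. The fingers move at their own pace and stop on an object; the grip force is fixed at half the most. Time passes only in rows, so rows that do not move let the fingers close. It gives the time, the measured TCP pose, the force, the opening and the grip force at its end, in the units of the state.
- read_state(): the state, without advancing time (a new reading comes with each control period).
- cams.camera(name): name is "side" or "top"; returns a dict with "image" (480x640x3 uint8, red, green, blue), "fx", "fy", "cx", "cy" (pixels), "R" (3x3) and "t" (3): a world point X has camera coordinates R X + t. Camera axes: x right, y down, z forward; pixel columns grow to the right and rows downward; lengths in mm; the calibration is good to about 2 mm. A picture is of the moment at which its call begins. There is no depth.
- bot.finish_job(): hands the job in; it is judged then, once.
The state is a dict: "t": time; "qpos": joint angles; "qvel": joint speeds; "tau": joint torques, N m; "tcp_pos": TCP position; "tcp_rot": TCP orientation; "ft_force": force on the tool from outside, world axes, zero at the start; "torque": the same for the moment, N m; "opening": finger opening in mm; "gripper_force": force on a finger pad.
Only numpy, scipy, OpenCV 4.12 (cv2) and the standard library are available. Lean on these libraries where they do the work, as an engineer would, in place of code of your own. Each camera call takes 0.05 s, during which the arm holds its last target. There are 200 camera calls.

## Working session

There is one attempt and no reset: what is moved stays moved. The work goes in short steps, Python scripts to look and compute and a tool call to move; the robot and the scene stay as the last step left them, time stands still between calls to the robot, and variables do not carry over. Pictures are saved under pics/ and viewed, at most 14 in all, crops included, and the job is handed in when it is done.

Besides the shell and the picture viewer there is one more tool, called after ">>>" in YAML: its name, and indented under it one key for each argument. jog_arm: Moves the arm, as the interface text tells. Shift numbers are shares of 120 mm and turn numbers shares of 5 degrees, none past 1 either way. Its arguments: {"type":"object","properties":{"deltas":{"type":"array"}},"required":["deltas"]}

```bash
mkdir -p pics; ls
cat > h.py <<'E'
from bench import read_state, cams, bot
import numpy as np, cv2
def snap(name,fn):
    c=cams.camera(name); cv2.imwrite('pics/'+fn+'.png',cv2.cvtColor(c['image'],cv2.COLOR_RGB2BGR))
    np.savez('pics/'+name+'_cal.npz',**{k:np.array(c[k]) for k in('fx','fy','cx','cy','R','t')}); return c
def at(c,u,v,z):
    R=np.array(c['R']);t=np.array(c['t']).ravel()
    d=R.T@np.array([(u-c['cx'])/c['fx'],(v-c['cy'])/c['fy'],1.]); o=-R.T@t
    return o+d*(z-o[2])/d[2]
def proj(c,X):
    p=np.array(c['R'])@np.array(X,float)+np.array(c['t']).ravel(); return p[0]/p[2]*c['fx']+c['cx'],p[1]/p[2]*c['fy']+c['cy']
def cal(name): return {k:v for k,v in np.load('pics/'+name+'_cal.npz').items()}
E
python3 - <<'E'
from h import *
for n in('top','side'):
    c=snap(n,n+'0'); print(n,c['fx'],-np.array(c['R']).T@np.array(c['t']).ravel(), np.round(c['R'],3).tolist())
print(read_state())
E
```

```text
pics
top 471.68824207091507 [ 310.098625     -2.95296615 1506.58502102] [[0.01, -1.0, 0.004], [-0.99, -0.01, -0.141], [0.141, -0.003, -0.99]]
side 596.3302424589414 [ 906.45325436 -277.03952781 1533.18574114] [[0.509, 0.86, 0.007], [0.82, -0.483, -0.306], [-0.26, 0.162, -0.952]]
{'t': 0.1, 'qpos': array([ 1.11998150e+00,  8.74157373e-02,  1.75229907e-01,  1.65981976e+00,
       -1.37912297e-05,  1.57082955e+00]), 'qvel': array([ 0.00078844, -0.0013434 ,  0.0006565 ,  0.00073063, -0.00040133,
        0.00015537]), 'tau': array([-1.43823895e-04, -5.21559584e+01,  4.65654731e+01,  1.60812942e-02,
       -2.37995266e-05, -1.12086536e-05]), 'tcp_pos': array([239.54759322, 494.8622469 , 230.65659823]), 'tcp_rot': array([-7.02150237e-01, -3.06185768e+00,  1.85615502e-03]), 'ft_force': array([ 0.16740782, -0.41195075, -0.99110823]), 'torque': array([ 0.00113804, -0.02548566,  0.01769593]), 'gripper_force': 0.0, 'opening': 85.45174800255165}
```

View pics/top0.png

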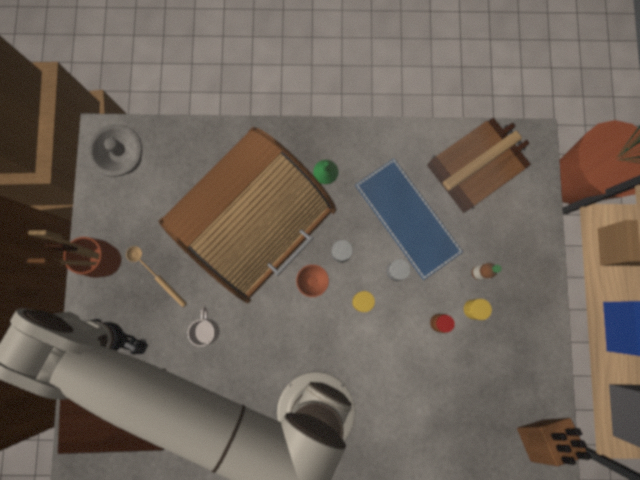

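View pics/side0.png

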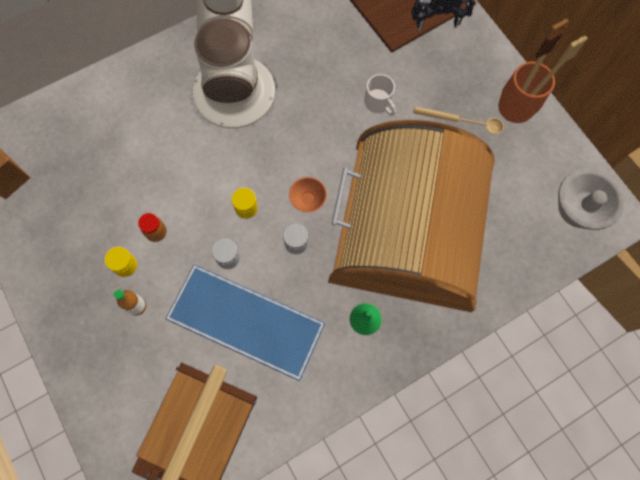

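The top view shows two steel canisters, at (342,250) and (400,270). The board corners are at (358,185), (393,162), (461,250) and (425,277), and the handle runs from (270,270) to (308,235). The yellow canisters are decoys.

Run:
```python
import cv2,numpy as np
a=cv2.imread('pics/top0.png')[120:340,150:350]; b=cv2.imread('pics/side0.png')[110:390,160:500]
cv2.imwrite('pics/ct.png',cv2.resize(a,None,fx=2.7,fy=2.7,interpolation=3)); cv2.imwrite('pics/cs.png',cv2.resize(b,None,fx=2.1,fy=2.1,interpolation=3))
```

```text
(no output)
```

View pics/ct.png

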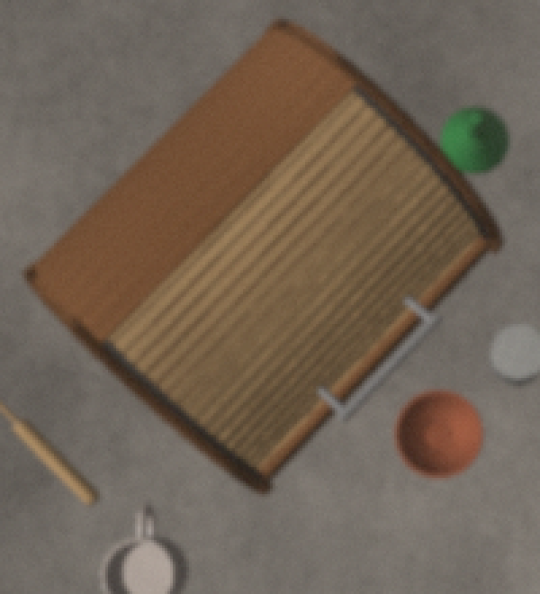

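View pics/cs.png

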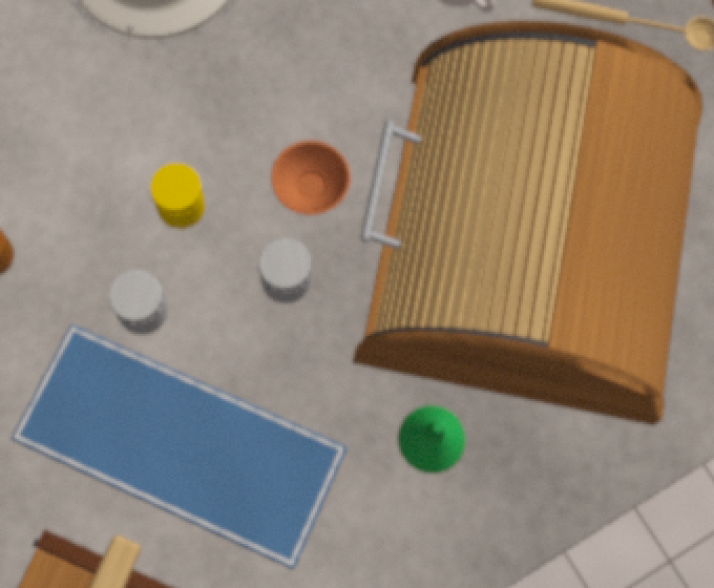

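```bash
cat >> h.py <<'E'
def tri(obs):
    A=[];b=[]
    for c,u,v in obs:
        R=c['R'];t=np.ravel(c['t'])
        for r,k in(((u-c['cx'])/c['fx'],0),((v-c['cy'])/c['fy'],1)):
            a=R[k]-r*R[2]; A.append(a); b.append(-(t[k]-r*t[2]))
    x,res,_,_=np.linalg.lstsq(np.array(A),np.array(b),rcond=None); return x,np.sqrt(res)
E
python3 - <<'E'
from h import *
np.set_printoptions(suppress=True,precision=1)
T=cal('top');S=cal('side')
ct=lambda x,y:(150+x/2.7,120+y/2.7)
cs=lambda x,y:(160+x/2.1,110+y/2.1)
for n,p,q in(('hL',(345,414),(390,124)),('hR',(432,320),(369,236))): print(n,*tri([(T,*ct(*p)),(S,*cs(*q))]))
for z in(0,20):
  P=[at(T,*ct(*p),z)[:2] for p in((266,489),(497,243),(282,22),(30,273))]
  print('bin top',z,np.array(P).tolist(),'ctr',np.mean(P,0),np.linalg.norm(P[0]-P[1]),np.linalg.norm(P[1]-P[2]))
P=[at(S,*cs(*p),0)[:2] for p in((356,360),(660,421))];print('side R corners',P)
P=[at(T,*p,10)[:2] for p in((358,185),(393,162),(461,250),(425,277))];print('board',P,np.mean(P,0))
P=[at(S,*cs(*p),10)[:2] for p in((73,329),(17,437),(292,565),(342,451))];print('board S',P,np.mean(P,0))
for n,p,q in(('A',ct(517,351),(285,263)),('B',(400,268.5),(136,295)),):
  print(n,at(T,*p,75),at(S,*cs(*q),75),tri([(T,*p),(S,*cs(*q))]))
for n,p,z in(('salsa',(313,280),40),('yellow',(363,300),75),('funnel',(326,171),60),('mug',(205,331),80),('jar',(443,323),85),('y2',(482,308),75),('sauce',(494,269),165)): print(n,at(T,*p,z))
E
```

```text
hL [416.2 118.6 111.9] [0.4]
hR [523.6  24.5  96. ] [0.4]
bin top 0 [[335.6055852852684, 218.7868421251634], [633.0731215250124, -50.58398985548569], [909.0425376223747, 217.01920194830274], [590.2094548212958, 510.1471863590661]] ctr [617.  223.8] 401.30733887943103 384.40940009928767
bin top 20 [[335.2669789679011, 215.84323382979747], [628.7856171091164, -49.95168536502689], [901.0915238492738, 214.09905917465903], [586.4909679663812, 503.33575327893226]] ctr [612.9 220.8] 395.9799616218691 379.3063439194522
side R corners [array([629.6, -54.6]), array([886.4, 229.1])]
board [array([ 715. , -127.8]), array([ 794., -243.]), array([ 504.7, -457.5]), array([ 417.1, -340.3])] [ 607.7 -292.1]
board S [array([ 417.5, -340.6]), array([ 503.7, -461.2]), array([ 805.2, -249.1]), array([ 719.7, -129.1])] [ 611.5 -295. ]
A [492.4 -71.6  75. ] [495.6 -77.6  75. ] (array([493.1, -74.1,  62.9]), array([3.]))
B [ 437.5 -250.    75. ] [ 439.3 -253.1   75. ] (array([ 437.7, -252. ,   68.5]), array([1.5]))
salsa [402.   14.8  40. ]
yellow [ 341.1 -137.1   75. ]
funnel [745.9 -22.4  60. ]
mug [244.8 333.5  80. ]
jar [ 275.4 -374.1   85. ]
y2 [ 320.8 -495.4   75. ]
sauce [ 430.8 -503.   165. ]
```

>>> jog_arm:
  deltas:
    - [[0, 0, 0, 0.81, -0.1], [0, 0, 0, 0.81, -0.1], [0, 0, 0, 0.81, -0.1], [0, 0, 0, 0.81, -0.1], [0, -0.335, 0, 0, -0.1], [0, -0.335, 0, 0, -0.1], [0, -0.335, 0, 0, -0.1], [0, -0.335, 0, 0, -0.1]]

```text
t: 0.77
tcp_pos: [131.0, 374.1, 230.4]
tcp_rot: [-1.127, -2.932, 0.002]
ft_force: [-0.5, -0.4, 1.7]
opening: 38.5
gripper_force: 0.0
```

>>> jog_arm:
  deltas:
    - [[-0.34, 0, 0, 0, -0.1], [-0.34, 0, 0, 0, -0.1], [-0.34, 0, 0, 0, -0.1], [-0.34, 0, 0, 0, -0.1], [-0.34, 0, 0, 0, -0.1], [-0.34, 0, 0, 0, -0.1], [-0.34, 0, 0, 0, -0.1], [-0.34, 0, 0, 0, -0.1]]

```text
t: 1.43
tcp_pos: [375.4, 155.2, 231.3]
tcp_rot: [1.127, 2.932, 0.0]
ft_force: [0.1, 2.0, 0.1]
opening: 38.5
gripper_force: 0.0
```

>>> jog_arm:
  deltas:
    - [[-0.3, 0, 0.1, 0, -0.1], [-0.3, 0, 0.2, 0, -0.1], [-0.3, 0, 0.2, 0, -0.1], [-0.18, 0, 0, 0, -0.1], [0, 0, 0, 0, -0.1]]

```text
t: 1.85
tcp_pos: [470.0, 69.4, 170.6]
tcp_rot: [-1.131, -2.928, 0.004]
ft_force: [-0.4, -0.4, 0.4]
opening: 38.6
gripper_force: 0.0
```

```bash
cat >> h.py <<'E'
from scipy.spatial.transform import Rotation as Ro
YAW=np.radians(48.); BX=np.array([np.cos(YAW),np.sin(YAW)]); BY=np.array([-BX[1],BX[0]])
def sr(p): return np.array([p[0]*BY[0]+p[1]*BY[1],p[0]*BX[0]+p[1]*BX[1]])
def st():
    s=read_state(); R=Ro.from_rotvec(s['tcp_rot']).as_matrix()
    print('t %.2f tcp'%s['t'],np.round(s['tcp_pos'],1),'s,r',np.round(sr(s['tcp_pos']),1),'tooly deg %.1f tiltz'%np.degrees(np.arctan2(R[1,1],R[0,1])),np.round(R[:,2],3),'f',np.round(s['ft_force'],2),'open %.1f g %.1f'%(s['opening'],s['gripper_force']),'q6 %.2f'%s['qpos'][5]); return s
E
python3 - <<'E'
from h import *
st(); a=snap('top','t1')['image'][180:330,200:360]; b=snap('side','s1')['image'][120:300,260:420]
a=cv2.resize(a,(500,469),interpolation=3); b=cv2.resize(b,(300,338),interpolation=3)
o=np.zeros((469,800,3),np.uint8); o[:,:500]=a; o[:338,500:]=b; cv2.imwrite('pics/c1.png',o[:,:,::-1])
E
```

```text
t 1.85 tcp [470.   69.4 170.6] s,r [-302.8  366. ] tooly deg 47.8 tiltz [-0.003 -0.001 -1.   ] f [-0.43 -0.45  0.44] open 38.6 g 0.0 q6 0.88
```

View pics/c1.png

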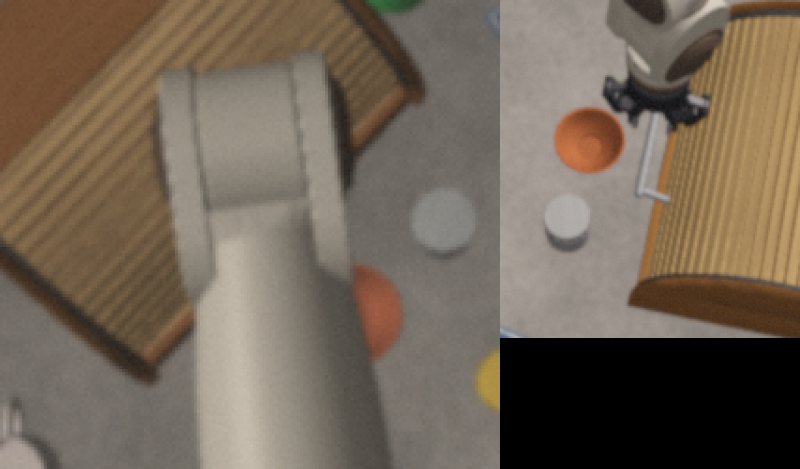

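>>> jog_arm:
  deltas:
    - [[0, 0, 0.25, 0, -0.1], [0, 0, 0.25, 0, -0.1], [0, 0, 0.2, 0, -0.1], [0, 0.0, 0, 0, -0.1], [0, 0, 0, 0, -0.1]]

```text
t: 2.37
tcp_pos: [467.7, 72.7, 89.2]
tcp_rot: [-1.124, -2.932, 0.001]
ft_force: [0.1, 1.1, 1.2]
opening: 38.2
gripper_force: 0.0
```

>>> jog_arm:
  deltas:
    - [[0, 0, 0, 0, -1], [0, 0, 0, 0, -1], [0, 0, 0, 0, -1], [0, 0.0, 0, 0, -1], [0, 0, 0, 0, -1]]

```text
t: 2.78
tcp_pos: [467.3, 70.2, 90.9]
tcp_rot: [-1.128, -2.932, 0.008]
ft_force: [-12.4, -14.0, 9.6]
opening: 9.9
gripper_force: 58.5
```

```bash
python3 -c "
from h import *
st()"
```

```text
t 2.78 tcp [467.3  70.2  90.9] s,r [-300.3  364.8] tooly deg 47.9 tiltz [-0.002 -0.004 -1.   ] f [-12.44 -14.02   9.58] open 9.9 g 58.5 q6 0.89
```

>>> jog_arm:
  deltas:
    - [[0, 0.067, -0.147, 0, -1], [0, 0.08, -0.141, 0, -1], [0, 0.091, -0.134, 0, -1], [0, 0.104, -0.124, 0, -1], [0, 0, 0, 0, -1]]

```text
t: 3.2
tcp_pos: [497.7, 103.2, 158.9]
tcp_rot: [1.125, 2.929, 0.002]
ft_force: [-6.5, -6.2, 10.6]
opening: 9.9
gripper_force: 61.4
```

```bash
python3 -c "
from h import *
st()"
```

```text
t 3.20 tcp [497.7 103.2 158.9] s,r [-300.8  409.7] tooly deg 48.0 tiltz [ 0.004 -0.    -1.   ] f [-6.46 -6.23 10.65] open 9.9 g 61.4 q6 0.94
```

>>> jog_arm:
  deltas:
    - [[0, 0.105, -0.127, 0, -1], [0, 0.118, -0.112, 0, -1], [0, 0.13, -0.097, 0, -1], [0, 0.14, -0.083, 0, -1], [0, 0.145, -0.071, 0, -1], [0, 0.152, -0.056, 0, -1], [0, 0, 0, 0, -1]]

```text
t: 3.78
tcp_pos: [562.6, 174.3, 220.1]
tcp_rot: [1.125, 2.93, 0.001]
ft_force: [12.0, -0.1, -8.5]
opening: 9.9
gripper_force: 60.0
```

```bash
python3 -c "
from h import *
st()"
```

```text
t 3.78 tcp [562.6 174.3 220.1] s,r [-301.5  506. ] tooly deg 48.0 tiltz [ 0.003 -0.    -1.   ] f [12.01 -0.14 -8.46] open 9.9 g 60.0 q6 1.03
```

```bash
python3 -c "
import numpy as np
from scipy.optimize import least_squares
P=np.array([(364.8,90.9),(409.7,158.9),(506,220.1)])
f=least_squares(lambda c:np.hypot(P[:,0]-c[0],P[:,1]-c[1])-223,[573,0]);print(f.x,f.fun,np.degrees(np.arctan2(P[:,1]-f.x[1],f.x[0]-P[:,0])))"
```

```text
[571.7520125    6.68728267] [ 0.42989334 -0.67239022  0.31214715] [22.1423443  43.20671575 72.87604396]
```

>>> jog_arm:
  deltas:
    - [[0, 0.16, -0.038, 0, -1], [0, 0.16, -0.025, 0, -1], [0, 0.162, -0.01, 0, -1], [0, 0.162, 0.002, 0, -1], [0, 0.162, 0.016, 0, -1], [0, 0.09, 0.012, 0, -1], [0, 0, 0, 0, -1], [0, 0, 0, 0, -1]]

```text
t: 4.45
tcp_pos: [631.7, 249.9, 227.0]
tcp_rot: [1.129, 2.929, -0.007]
ft_force: [-4.1, -15.5, 4.7]
opening: 9.5
gripper_force: 62.4
```

```bash
python3 -c "
from h import *
st()"
```

```text
t 4.45 tcp [631.7 249.9 227. ] s,r [-302.2  608.4] tooly deg 47.8 tiltz [ 0.001 -0.005 -1.   ] f [ -4.1  -15.47   4.69] open 9.5 g 62.4 q6 1.11
```

>>> jog_arm:
  deltas:
    - [[0, 0, 0, 0, -0.1], [0, 0, 0, 0, -0.1], [0, 0, -0.1, 0, -0.1], [0, 0, -0.3, 0, -0.1], [0, 0, -0.3, 0, -0.1], [0, -0.3, 0, 0, 0.2], [0, -0.32, 0, 0, 0.6], [-0.08, -0.32, 0, 0, 1]]

```text
t: 5.12
tcp_pos: [564.1, 163.8, 309.9]
tcp_rot: [1.122, 2.932, 0.004]
ft_force: [-0.4, 0.0, -0.2]
opening: 73.2
gripper_force: 0.0
```

>>> jog_arm:
  deltas:
    - [[-0.1, -0.32, 0, 0, 1], [-0.15, -0.3, 0, 0, 1], [-0.15, -0.3, 0, 0, 1], [-0.15, -0.3, 0, 0, 1], [-0.15, -0.3, 0, 0, 1], [-0.15, -0.3, 0.2, 0, 1], [0, -0.28, 0.2, 0, 1], [0, 0, 0.1, 0, 1]]

```text
t: 5.78
tcp_pos: [468.5, -91.6, 250.4]
tcp_rot: [-1.131, -2.93, 0.001]
ft_force: [-0.8, 1.1, -0.3]
opening: 85.5
gripper_force: 0.0
```

Run:
```python
from h import *
st(); a=snap('top','t2')['image'][120:340,150:430]; b=snap('side','s2')['image'][120:320,200:500]
a=cv2.resize(a,None,fx=2,fy=2,interpolation=3)
b=cv2.resize(b,None,fx=1.6,fy=1.6,interpolation=3)
cv2.imwrite('pics/c2a.png',a[:,:,::-1]);cv2.imwrite('pics/c2b.png',b[:,:,::-1])
o=np.zeros((600,800,3),np.uint8)
a=snap('top','t2')['image'][130:310,160:430]; o[:]=cv2.resize(a,(800,533),interpolation=3)[0,0]*0
o[:533]=cv2.resize(a,(800,533),interpolation=3); cv2.imwrite('pics/c2.png',o[:533,:,::-1])
```

```text
t 5.78 tcp [468.5 -91.6 250.4] s,r [-409.5  245.4] tooly deg 47.8 tiltz [-0.001 -0.    -1.   ] f [-0.8   1.11 -0.34] open 85.5 g 0.0 q6 0.54
```

View pics/c2.png

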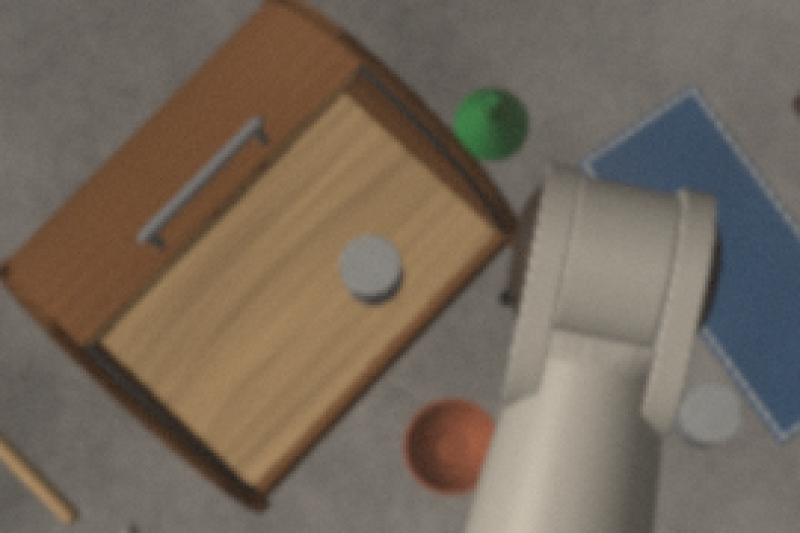

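View pics/s2.png

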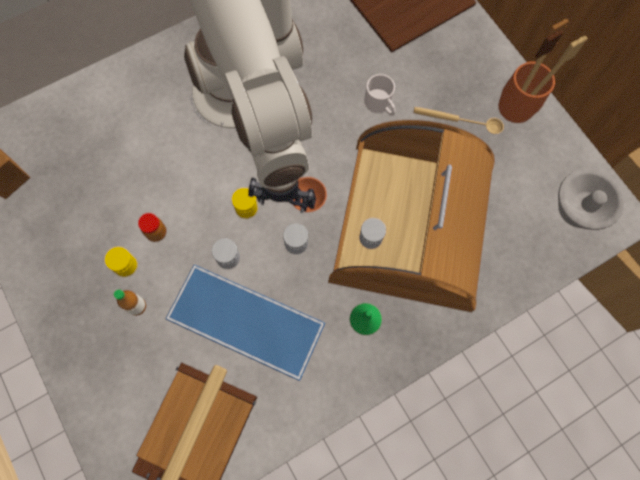

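The cover is back. canister_1's cap is at top (285,219) and side (374,231). The two counter canisters have not moved.

Run:
```python
from h import *
np.set_printoptions(suppress=True,precision=1)
T=cal('top');S=cal('side')
p=at(T,284.9,219.1,87);q=at(S,374,230.5,87);print(p,q,sr(p),sr(q))
for n,u,v in(('A',296,235.5),('B',225.5,249)): q=at(S,u,v,75); print(n,q,sr(q))
for n,p in (('Atop',(341.5,250)),('Btop',(400,268.5))): q=at(T,*p,75); print(n,q,sr(q))
# resting wrist force
F=[]
for i in range(8): cams.camera('top'); F.append(read_state()['ft_force'])
print(np.mean(F,0),np.std(F,0))
```

```text
[584.4 102.5  87. ] [589.3  98.9  87. ] [-365.7  467.2] [-371.8  467.9]
A [496.6 -77.4  75. ] [-420.8  274.8]
B [ 436.8 -249.6   75. ] [-491.6  106.7]
Atop [492.4 -71.7  75. ] [-413.9  276.2]
Btop [ 437.5 -250.    75. ] [-492.4  107. ]
[-0.1  0.2  0.1] [0.5 0.5 0.6]
```

>>> jog_arm:
  deltas:
    - [[-0.06, 0.25, 0, 0, 1], [0, 0, 0.3, 0, 1], [0, 0, 0.32, 0, 1], [0, 0, 0.32, 0, 1], [0, 0, 0.32, 0, 1], [0, 0, 0.32, 0, 1], [0, 0, 0.2, 0, 1], [0, 0, 0.1, 0, 1]]

```text
t: 7.0
tcp_pos: [495.1, -70.5, 22.7]
tcp_rot: [-1.124, -2.929, 0.002]
ft_force: [-1.0, 0.6, -0.1]
opening: 85.4
gripper_force: 0.0
```

>>> jog_arm:
  deltas:
    - [[0, 0, 0, 0, 1], [0, 0, 0, 0, -1], [0, 0, 0, 0, -1], [0, 0, 0, 0, -1], [0, 0, 0, 0, -1], [0, 0, 0, 0, -1]]

```text
t: 7.5
tcp_pos: [498.4, -71.4, 28.9]
tcp_rot: [1.125, 2.929, 0.001]
ft_force: [-1.8, -0.8, 7.0]
opening: 62.8
gripper_force: 67.0
```

>>> jog_arm:
  deltas:
    - [[0, 0, -0.1, 0, -1], [0, 0, -0.3, 0, -1], [0, 0, -0.3, 0, -1], [0, 0, -0.3, 0, -1], [0, 0, -0.1, 0, -1], [0, 0, 0, 0, -1]]

```text
t: 8.0
tcp_pos: [498.7, -71.2, 162.6]
tcp_rot: [1.124, 2.927, 0.003]
ft_force: [0.2, 0.4, -5.0]
opening: 62.7
gripper_force: 67.9
```

```bash
cat >> h.py <<'E'
def heft(n=12):
    F=[]
    for i in range(n): cams.camera('top'); F.append(read_state()['ft_force'][2])
    print('Fz %.2f +- %.2f  mass g %.0f'%(np.mean(F),np.std(F)/n**.5,-np.mean(F)/9.81*1000))
E
python3 -c "
from h import *
st();heft();st()"
```

```text
t 8.00 tcp [498.7 -71.2 162.6] s,r [-418.3  280.8] tooly deg 48.0 tiltz [ 0.007 -0.001 -1.   ] f [ 0.19  0.36 -5.05] open 62.7 g 67.9 q6 0.59
Fz -4.34 +- 0.14  mass g 443
t 8.60 tcp [496.8 -71.1 158. ] s,r [-416.7  279.6] tooly deg 48.0 tiltz [-0.  0. -1.] f [ 0.76  0.41 -4.77] open 62.9 g 67.8 q6 0.59
```

>>> jog_arm:
  deltas:
    - [[0.223, 0.205, 0, 0, -1], [0.223, 0.205, 0, 0, -1], [0.223, 0.205, 0, 0, -1], [0.223, 0.205, 0, 0, -1], [0.223, 0.205, 0, 0, -1], [0.223, 0.205, 0, 0, -1], [0.223, 0.205, 0, 0, -1], [0.223, 0.205, 0, 0, -1]]

```text
t: 9.27
tcp_pos: [469.2, 220.2, 158.5]
tcp_rot: [1.126, 2.932, 0.0]
ft_force: [0.7, -1.0, -3.9]
opening: 63.0
gripper_force: 68.1
```

>>> jog_arm:
  deltas:
    - [[0, 0, 0.25, 0, -1], [0, 0, 0.3, 0, -1], [0, 0, 0.25, 0, -1], [0, 0, 0.1, 0, -1], [0, 0, 0, 0, -1], [0, 0, 0, 0, -1]]

```text
t: 9.77
tcp_pos: [469.8, 218.4, 51.1]
tcp_rot: [1.127, 2.932, 0.0]
ft_force: [0.3, 0.3, -4.0]
opening: 62.9
gripper_force: 68.7
```

```bash
python3 -c "
from h import *
st()"
```

```text
t 9.77 tcp [469.8 218.4  51.1] s,r [-203.   476.7] tooly deg 48.0 tiltz [ 0.  0. -1.] f [ 0.25  0.26 -3.95] open 62.9 g 68.7 q6 1.17
```

>>> jog_arm:
  deltas:
    - [[0, 0, 0.05, 0, -1], [0, 0, 0.03, 0, -1], [0, 0, 0, 0, -1], [0, 0, 0, 0, -1]]

```text
t: 10.1
tcp_pos: [470.0, 218.5, 41.4]
tcp_rot: [1.127, 2.932, 0.001]
ft_force: [-0.5, 0.0, -3.9]
opening: 63.0
gripper_force: 68.7
```

>>> jog_arm:
  deltas:
    - [[0, 0, 0.02, 0, -1], [0, 0, 0, 0, -1], [0, 0, 0, 0, -1]]

```text
t: 10.35
tcp_pos: [470.1, 218.6, 40.9]
tcp_rot: [1.126, 2.931, 0.002]
ft_force: [-6.4, -1.6, 13.7]
opening: 62.8
gripper_force: 70.4
```

>>> jog_arm:
  deltas:
    - [[0, 0, 0, 0, 1], [0, 0, 0, 0, 1], [0, 0, 0, 0, 1], [0, 0, -0.1, 0, 1], [0, 0, -0.3, 0, 1], [0, 0, -0.3, 0, 1], [0, 0, -0.2, 0, 1], [-0.2, -0.02, 0, 0, 1]]

```text
t: 11.02
tcp_pos: [486.7, 203.0, 153.4]
tcp_rot: [1.121, 2.929, 0.01]
ft_force: [1.0, 0.9, -0.3]
opening: 85.5
gripper_force: 0.0
```

>>> jog_arm:
  deltas:
    - [[-0.3, -0.02, 0, 0, 1], [-0.3, -0.02, 0, 0, 1], [-0.3, 0, 0, 0, 1], [-0.28, 0, 0, 0, 1], [0, 0, 0, 0, 1], [0, 0, 0, 0, 1]]

```text
t: 11.52
tcp_pos: [588.7, 100.9, 146.4]
tcp_rot: [-1.13, -2.931, 0.0]
ft_force: [-0.7, -0.2, -0.3]
opening: 85.2
gripper_force: 0.0
```

```bash
python3 -c "
from h import *
st()"
```

```text
t 11.52 tcp [588.7 100.9 146.4] s,r [-369.9  468.9] tooly deg 47.8 tiltz [-0. -0. -1.] f [-0.7  -0.19 -0.33] open 85.2 g 0.0 q6 0.91
```

Go down 108 mm to TCP about 38, grip, and lift.

>>> jog_arm:
  deltas:
    - [[0, 0, 0.25, 0, 1], [0, 0, 0.3, 0, 1], [0, 0, 0.25, 0, 1], [0, 0, 0.1, 0, 1], [0, 0, 0, 0, 1], [0, 0, 0, 0, 1]]

```text
t: 12.02
tcp_pos: [587.7, 102.8, 39.5]
tcp_rot: [1.125, 2.933, 0.0]
ft_force: [0.7, -0.4, 0.5]
opening: 85.1
gripper_force: 0.0
```

>>> jog_arm:
  deltas:
    - [[0, 0, 0, 0, -1], [0, 0, 0, 0, -1], [0, 0, 0, 0, -1], [0, 0, 0, 0, -1], [0, 0, 0, 0, -1]]

```text
t: 12.43
tcp_pos: [589.1, 102.5, 41.2]
tcp_rot: [1.125, 2.93, 0.003]
ft_force: [-2.3, 0.4, 7.1]
opening: 63.1
gripper_force: 65.8
```

>>> jog_arm:
  deltas:
    - [[0, 0, -0.1, 0, -1], [0, 0, -0.2, 0, -1], [0, 0, -0.3, 0, -1], [0, 0, -0.3, 0, -1], [0, 0, -0.1, 0, -1], [0, 0, 0, 0, -1], [0, 0, 0, 0, -1]]

```text
t: 13.02
tcp_pos: [588.2, 102.3, 158.8]
tcp_rot: [1.126, 2.932, 0.001]
ft_force: [0.5, 0.1, -2.1]
opening: 63.0
gripper_force: 66.6
```

```bash
python3 -c "
from h import *
st();heft()"
```

```text
t 13.02 tcp [588.2 102.3 158.8] s,r [-368.7  469.6] tooly deg 48.0 tiltz [ 0.001  0.    -1.   ] f [ 0.48  0.06 -2.13] open 63.0 g 66.6 q6 0.91
Fz -2.62 +- 0.14  mass g 267
```

>>> jog_arm:
  deltas:
    - [[0, -0.3, 0, 0, -1], [0, -0.32, 0, 0, -1], [0, -0.32, 0, 0, -1], [0, -0.31, 0, 0, -1], [-0.17, -0.06, 0, 0, -1], [-0.27, -0.08, 0, 0, -1], [-0.3, -0.08, 0, 0, -1], [-0.3, -0.08, 0, 0, -1]]

```text
t: 14.28
tcp_pos: [556.6, -120.9, 159.0]
tcp_rot: [1.126, 2.931, 0.0]
ft_force: [1.2, 0.3, -1.6]
opening: 62.8
gripper_force: 67.6
```

>>> jog_arm:
  deltas:
    - [[-0.3, -0.08, 0, 0, -1], [-0.3, -0.08, 0, 0, -1], [-0.3, -0.08, 0, 0, -1], [-0.28, -0.085, 0, 0, -1], [0, 0, 0, 0, -1], [0, 0, 0, 0, -1]]

```text
t: 14.78
tcp_pos: [635.3, -244.9, 156.4]
tcp_rot: [-1.129, -2.929, -0.0]
ft_force: [-0.6, 0.5, -2.7]
opening: 62.6
gripper_force: 67.5
```

Run:
```python
from h import *
st();heft(8)
snap('side','s3')
```

```text
t 14.78 tcp [ 635.3 -244.9  156.4] s,r [-636.   243.1] tooly deg 47.8 tiltz [-0.002  0.001 -1.   ] f [-0.56  0.49 -2.73] open 62.6 g 67.5 q6 0.37
Fz -2.41 +- 0.19  mass g 246
```

View pics/s3.png

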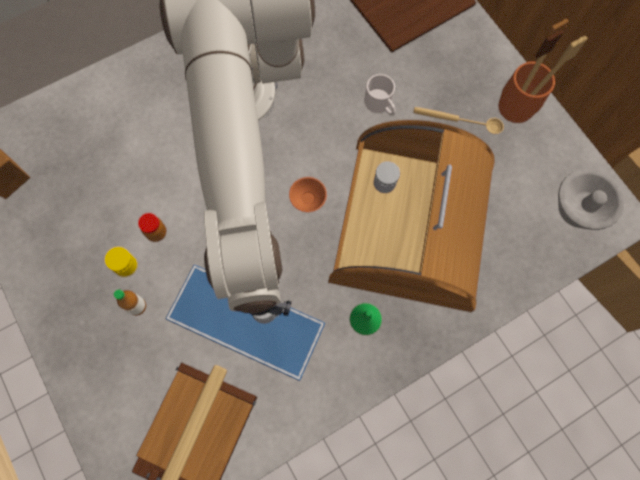

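C is about half full, so it goes on the board; A stands upright in the bin at (388,176). Lowering C.

>>> jog_arm:
  deltas:
    - [[0, 0, 0.25, 0, -1], [0, 0, 0.3, 0, -1], [0, 0, 0.25, 0, -1], [0, 0, 0.1, 0, -1], [0, 0, 0.05, 0, -1], [0, 0, 0, 0, -1], [0, 0, 0, 0, -1]]

```text
t: 15.82
tcp_pos: [635.9, -243.5, 46.3]
tcp_rot: [1.126, 2.931, 0.0]
ft_force: [0.2, -0.2, -2.5]
opening: 62.6
gripper_force: 67.5
```

>>> jog_arm:
  deltas:
    - [[0, 0, 0.03, 0, -1], [0, 0, 0.02, 0, -1], [0, 0, 0, 0, -1], [0, 0, 0, 0, -1]]

```text
t: 16.15
tcp_pos: [635.7, -243.5, 39.3]
tcp_rot: [1.126, 2.931, 0.0]
ft_force: [0.9, 0.3, 0.7]
opening: 62.7
gripper_force: 67.6
```

```bash
python3 -c "
from h import *
st()"
```

```text
t 16.15 tcp [ 635.7 -243.5   39.3] s,r [-635.3  244.4] tooly deg 48.0 tiltz [ 0.002 -0.001 -1.   ] f [0.89 0.35 0.65] open 62.7 g 67.6 q6 0.37
```

>>> jog_arm:
  deltas:
    - [[0, 0, 0, 0, 1], [0, 0, 0, 0, 1], [0, 0, 0, 0, 1], [0, 0, -0.1, 0, 1], [0, 0, -0.3, 0, 1], [0, 0, -0.3, 0, 1], [0, 0, -0.2, 0, 1], [0.3, -0.05, 0, 0, 1]]

```text
t: 16.82
tcp_pos: [611.3, -227.1, 153.1]
tcp_rot: [1.123, 2.92, -0.0]
ft_force: [1.2, -0.7, 1.2]
opening: 85.3
gripper_force: 0.0
```

>>> jog_arm:
  deltas:
    - [[0.3, -0.1, 0, 0, 1], [0.3, -0.1, 0, 0, 1], [0.3, -0.1, 0, 0, 1], [0.3, 0, 0, 0, 1], [0.15, 0, 0, 0, 1], [0, 0, 0, 0, 1]]

```text
t: 17.32
tcp_pos: [457.7, -140.2, 148.2]
tcp_rot: [1.125, 2.932, 0.001]
ft_force: [-0.5, 0.4, 0.3]
opening: 85.0
gripper_force: 0.0
```

Run:
```python
from h import *
st()
b=snap('side','s4')['image'][170:390,90:330]; a=snap('top','t4')['image'][150:330,330:500]
o=np.zeros((440,800,3),np.uint8); o[:,:480]=cv2.resize(b,(480,440),interpolation=3); o[:339,480:]=cv2.resize(a,(320,339),interpolation=3)
cv2.imwrite('pics/c4.png',o[:,:,::-1])
```

```text
t 17.32 tcp [ 457.7 -140.2  148.2] s,r [-434.   202.1] tooly deg 48.0 tiltz [ 0.001 -0.    -1.   ] f [-0.47  0.41  0.3 ] open 85.0 g 0.0 q6 0.44
```

View pics/c4.png

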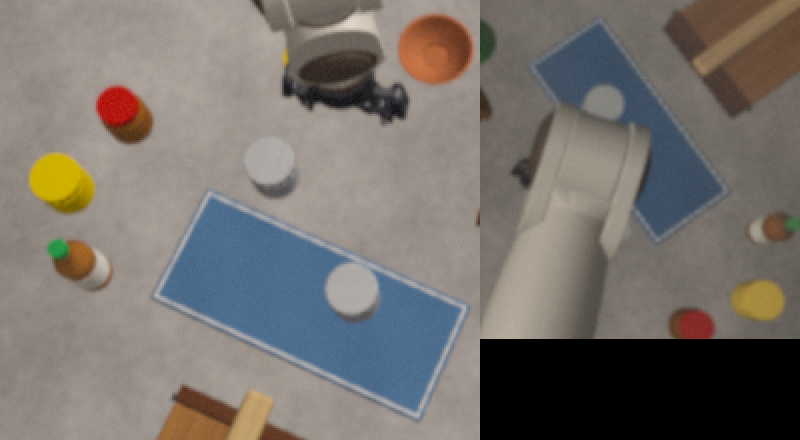

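B is unmoved, at side (225,250). C stands on the board.

>>> jog_arm:
  deltas:
    - [[-0.16, -0.26, 0, 0, 1], [-0.16, -0.26, 0, 0, 1], [-0.16, -0.27, 0, 0, 1], [0, 0, 0, 0, 1], [0, 0, 0.3, 0, 1], [0, 0, 0.3, 0, 1], [0, 0, 0.3, 0, 1], [0, 0, 0.1, 0, 1]]

```text
t: 18.08
tcp_pos: [437.4, -250.3, 21.4]
tcp_rot: [-1.125, -2.926, -0.001]
ft_force: [-0.4, 0.1, -1.0]
opening: 85.5
gripper_force: 0.0
```

>>> jog_arm:
  deltas:
    - [[0, 0, 0, 0, 1], [0, 0, 0, 0, 1], [0, 0, 0, 0, -1], [0, 0, 0, 0, -1], [0, 0, 0, 0, -1], [0, 0, 0, 0, -1], [0, 0, 0, 0, -1]]

```text
t: 18.67
tcp_pos: [440.7, -251.9, 29.2]
tcp_rot: [1.125, 2.928, -0.002]
ft_force: [-2.0, -2.1, 6.6]
opening: 63.2
gripper_force: 65.8
```

>>> jog_arm:
  deltas:
    - [[0, 0, -0.1, 0, -1], [0, 0, -0.2, 0, -1], [0, 0, -0.3, 0, -1], [0, 0, -0.3, 0, -1], [0, 0, -0.2, 0, -1], [0, 0, 0, 0, -1], [0, 0, 0, 0, -1]]

```text
t: 19.25
tcp_pos: [440.0, -251.2, 160.5]
tcp_rot: [1.125, 2.929, -0.001]
ft_force: [-0.5, 0.7, -4.6]
opening: 63.1
gripper_force: 66.9
```

```bash
python3 -c "
from h import *
st();heft()"
```

```text
t 19.25 tcp [ 440.  -251.2  160.5] s,r [-495.   107.8] tooly deg 48.0 tiltz [ 0.003 -0.002 -1.   ] f [-0.46  0.69 -4.56] open 63.1 g 66.9 q6 0.21
Fz -3.97 +- 0.19  mass g 405
```

>>> jog_arm:
  deltas:
    - [[0.148, 0.28, 0, 0, -1], [0.148, 0.28, 0, 0, -1], [0.148, 0.28, 0, 0, -1], [0.148, 0.28, 0, 0, -1], [0.148, 0.28, 0, 0, -1], [0.148, 0.28, 0, 0, -1], [0.148, 0.28, 0, 0, -1], [0.148, 0.28, 0, 0, -1]]

```text
t: 20.52
tcp_pos: [513.8, 45.8, 158.5]
tcp_rot: [1.126, 2.932, 0.0]
ft_force: [0.5, -1.2, -4.2]
opening: 62.9
gripper_force: 67.6
```

>>> jog_arm:
  deltas:
    - [[0.148, 0.28, 0, 0, -1], [0.148, 0.28, 0, 0, -1], [0.148, 0.28, 0, 0, -1], [0, 0, 0, 0, -1], [0, 0, 0, 0, -1]]

```text
t: 20.93
tcp_pos: [541.5, 156.3, 157.7]
tcp_rot: [-1.122, -2.934, 0.001]
ft_force: [-0.2, 0.3, -4.3]
opening: 62.5
gripper_force: 68.4
```

```bash
python3 -c "
from h import *
st();heft(8)"
```

```text
t 20.93 tcp [541.5 156.3 157.7] s,r [-297.8  478.5] tooly deg 48.2 tiltz [-0.001 -0.    -1.   ] f [-0.18  0.3  -4.3 ] open 62.5 g 68.4 q6 1.01
Fz -3.71 +- 0.14  mass g 378
```

B is about 390 g, so it belongs in the bin.

>>> jog_arm:
  deltas:
    - [[0, 0, 0.25, 0, -1], [0, 0, 0.3, 0, -1], [0, 0, 0.25, 0, -1], [0, 0, 0.1, 0, -1], [0, 0, 0.04, 0, -1], [0, 0, 0, 0, -1], [0, 0, 0, 0, -1]]

```text
t: 21.92
tcp_pos: [542.5, 154.6, 47.4]
tcp_rot: [1.126, 2.931, 0.002]
ft_force: [0.6, -0.4, -3.4]
opening: 62.6
gripper_force: 68.4
```

>>> jog_arm:
  deltas:
    - [[0, 0, 0.03, 0, -1], [0, 0, 0.02, 0, -1], [0, 0, 0, 0, -1], [0, 0, 0, 0, -1]]

```text
t: 22.25
tcp_pos: [542.6, 154.8, 41.3]
tcp_rot: [1.126, 2.93, 0.003]
ft_force: [0.2, 0.4, 5.5]
opening: 62.9
gripper_force: 68.4
```

```bash
python3 -c "
from h import *
st()"
```

```text
t 22.25 tcp [542.6 154.8  41.3] s,r [-299.6  478.1] tooly deg 48.0 tiltz [ 0.003  0.001 -1.   ] f [0.2  0.43 5.53] open 62.9 g 68.4 q6 1.01
```

>>> jog_arm:
  deltas:
    - [[0, 0, 0, 0, 1], [0, 0, 0, 0, 1], [0, 0, 0, 0, 1], [0, 0, -0.1, 0, 1], [0, 0, -0.34, 0, 1], [0, 0, -0.34, 0, 1], [0, 0, -0.34, 0, 1], [0, 0, -0.34, 0, -0.1]]

```text
t: 22.92
tcp_pos: [541.0, 154.3, 217.6]
tcp_rot: [1.126, 2.932, 0.0]
ft_force: [0.3, 0.2, 0.6]
opening: 76.1
gripper_force: 0.0
```

>>> jog_arm:
  deltas:
    - [[0, 0, -0.34, 0, -0.1], [0, 0, -0.33, 0, -0.1], [0, 0.3, 0, 0, -0.1], [0, 0.3, 0, 0, -0.1], [0, 0.3, 0, 0, -0.1], [0, 0.18, 0, 0, -0.1], [0, 0, 0, 0, -0.1], [0, 0, 0, 0, -0.1]]

```text
t: 23.58
tcp_pos: [628.6, 251.5, 294.0]
tcp_rot: [-1.125, -2.932, 0.002]
ft_force: [0.8, 0.2, 0.6]
opening: 38.5
gripper_force: 0.0
```

Run:
```python
from h import *
st(); snap('top','t5'); b=snap('side','s5')['image'][110:320,300:520]
cv2.imwrite('pics/c5.png',cv2.resize(b,(628,600),interpolation=3)[:,:,::-1])
```

```text
t 23.58 tcp [628.6 251.5 294. ] s,r [-298.9  607.5] tooly deg 48.0 tiltz [-0.002 -0.001 -1.   ] f [0.79 0.19 0.64] open 38.5 g 0.0 q6 1.11
```

View pics/c5.png

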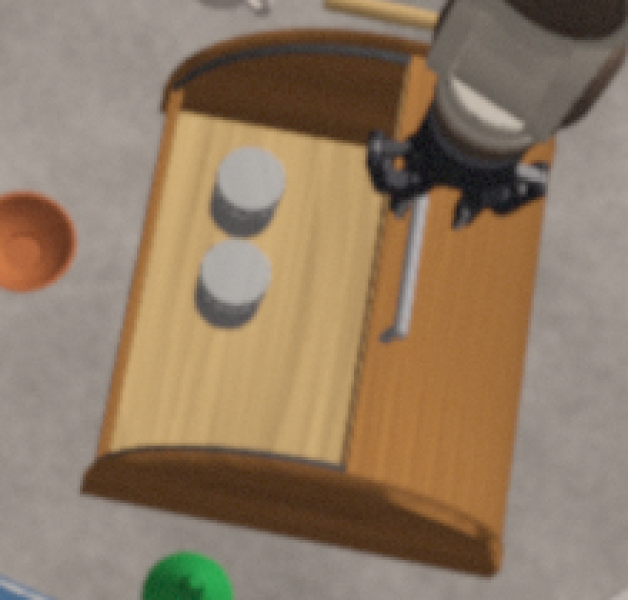

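Both canisters stand upright in the bin, at crop (250,180) and (235,270). The fingers straddle the handle.

>>> jog_arm:
  deltas:
    - [[0, 0, 0.26, 0, -0.1], [0, 0, 0.2, 0, -0.1], [0, 0, 0.1, 0, -0.1], [0, 0, 0, 0, -0.1], [0, 0, 0, 0, -1], [0, 0, 0, 0, -1], [0, 0, 0, 0, -1], [0, 0, 0, 0, -1]]

```text
t: 24.35
tcp_pos: [628.9, 250.9, 230.7]
tcp_rot: [1.126, 2.93, 0.005]
ft_force: [-0.3, 0.8, 7.3]
opening: 9.4
gripper_force: 58.8
```

```bash
python3 -c "
from h import *
st()"
```

```text
t 24.35 tcp [628.9 250.9 230.7] s,r [-299.5  607.3] tooly deg 48.0 tiltz [ 0.004  0.002 -1.   ] f [-0.34  0.84  7.28] open 9.4 g 58.8 q6 1.11
```

>>> jog_arm:
  deltas:
    - [[0, -0.16, -0.019, 0, -1], [0, -0.162, -0.004, 0, -1], [0, -0.164, 0.01, 0, -1], [0, -0.16, 0.023, 0, -1], [0, -0.158, 0.039, 0, -1], [0, -0.152, 0.05, 0, -1], [0, -0.149, 0.065, 0, -1], [0, 0, 0, 0, -1]]

```text
t: 25.02
tcp_pos: [537.6, 151.1, 209.3]
tcp_rot: [-1.127, -2.932, -0.001]
ft_force: [-6.8, 1.2, 3.3]
opening: 9.3
gripper_force: 66.2
```

```bash
python3 -c "
from h import *
s=st();r=sr(s['tcp_pos'])[1];z=s['tcp_pos'][2];print(np.hypot(571.7-r,z-7),np.degrees(np.arctan2(z-7,571.7-r)))"
```

```text
t 25.02 tcp [537.6 151.1 209.3] s,r [-298.4  472. ] tooly deg 47.9 tiltz [-0.     0.001 -1.   ] f [-6.76  1.17  3.25] open 9.3 g 66.2 q6 1.01
225.52503043423192 63.775323688766925
```

>>> jog_arm:
  deltas:
    - [[0, -0.14, 0.08, 0, -1], [0, -0.134, 0.091, 0, -1], [0, -0.125, 0.102, 0, -1], [0, -0.116, 0.113, 0, -1], [0, -0.107, 0.123, 0, -1], [0, -0.097, 0.13, 0, -1], [0, -0.085, 0.138, 0, -1], [0, 0, 0, 0, -1]]

```text
t: 25.68
tcp_pos: [470.8, 78.5, 113.4]
tcp_rot: [-1.126, -2.927, 0.009]
ft_force: [-16.9, -6.2, 3.5]
opening: 9.4
gripper_force: 70.3
```

```bash
python3 -c "
from h import *
s=st();r=sr(s['tcp_pos'])[1];z=s['tcp_pos'][2];print(np.hypot(571.7-r,z-7),np.degrees(np.arctan2(z-7,571.7-r)))"
```

```text
t 25.68 tcp [470.8  78.5 113.4] s,r [-297.4  373.4] tooly deg 47.9 tiltz [-0.007 -0.003 -1.   ] f [-16.91  -6.15   3.48] open 9.4 g 70.3 q6 0.90
225.0704981572274 28.207718789635113
```

>>> jog_arm:
  deltas:
    - [[0, -0.06, 0.1, 0, -1], [0, -0.04, 0.1, 0, -1], [0, -0.02, 0.07, 0, -1], [0, 0, 0, 0, -1], [0, 0, 0, 0, -1]]

```text
t: 26.1
tcp_pos: [461.5, 68.2, 82.2]
tcp_rot: [-1.126, -2.926, 0.01]
ft_force: [-20.1, -8.7, 3.7]
opening: 9.3
gripper_force: 71.4
```

>>> jog_arm:
  deltas:
    - [[0, -0.005, 0.03, 0, -1], [0, 0, 0, 0, -1], [0, 0, 0, 0, -1]]

```text
t: 26.35
tcp_pos: [461.5, 68.1, 81.5]
tcp_rot: [-1.126, -2.928, 0.007]
ft_force: [-31.0, -8.4, 27.8]
opening: 9.5
gripper_force: 74.1
```

```bash
python3 -c "
from h import *
s=st();r=sr(s['tcp_pos'])[1];z=s['tcp_pos'][2];print(np.hypot(571.7-r,z-7),np.degrees(np.arctan2(z-7,571.7-r)))"
```

```text
t 26.35 tcp [461.5  68.1  81.5] s,r [-297.4  359.4] tooly deg 47.9 tiltz [-0.006 -0.003 -1.   ] f [-30.98  -8.38  27.78] open 9.5 g 74.1 q6 0.88
224.95873668538076 19.33198280678345
```

>>> jog_arm:
  deltas:
    - [[0, 0, 0, 0, -0.1], [0, 0, 0, 0, -0.1], [0, 0, 0, 0, -0.1], [0, 0, -0.1, 0, -0.1], [0, 0, -0.3, 0, -0.1], [0, 0, -0.34, 0, -0.1], [0, 0, -0.34, 0, -0.1], [0, -0.3, -0.1, 0, -0.1]]

```text
t: 27.02
tcp_pos: [444.6, 44.7, 226.9]
tcp_rot: [1.12, 2.927, 0.007]
ft_force: [-0.3, -1.4, 0.3]
opening: 38.2
gripper_force: 0.0
```

>>> jog_arm:
  deltas:
    - [[0, -0.34, 0, 0, -0.1], [0, -0.34, 0, 0, -0.1], [0.0, -0.2, 0, 0, -0.1], [0, 0, 0, 0, -0.1], [0, 0, 0, 0, -0.1], [0, 0, 0, 0, -0.1]]

```text
t: 27.52
tcp_pos: [370.6, -35.6, 221.3]
tcp_rot: [1.127, 2.931, 0.001]
ft_force: [0.1, -1.1, -1.5]
opening: 38.3
gripper_force: 0.0
```

Run:
```python
from h import *
st(); snap('top','t6'); snap('side','s6')
```

```text
t 27.52 tcp [370.6 -35.6 221.3] s,r [-299.3  221.5] tooly deg 47.9 tiltz [ 0.001  0.    -1.   ] f [ 0.1  -1.11 -1.45] open 38.3 g 0.0 q6 0.64
```

View pics/s6.png

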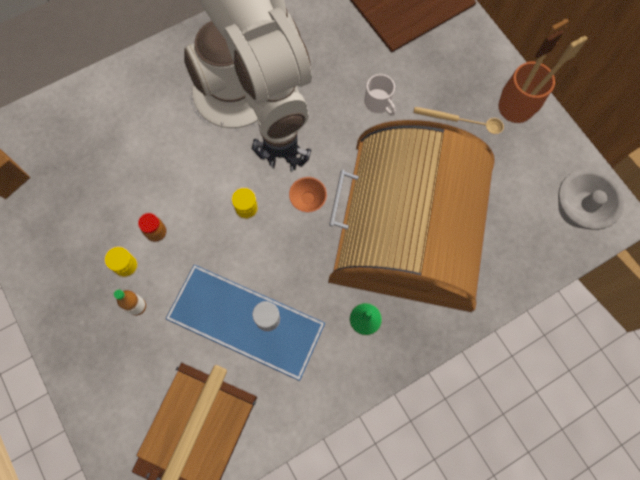

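The cover is closed: the handle is at (338,200), slightly further forward than at the start. C stands on the board at (266,314) and the bystanders have not moved. Handing in.

```bash
python3 -c "
from bench import bot
print(bot.finish_job())"
```

```text
the job is handed in; nothing more can be done
None
```

The job is handed in, with no verdict returned: the two fuller canisters (about 440 g and 390 g) stand in the bin, the one from the bin (about 260 g, roughly half full) stands on the blue board, and the cover is shut on its stop.

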